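Sort two sleeves on the spring gauge and hold the good one at the mark

TASK

Only one of the two steel sleeves slides over the pin of the sleeve gauge: find out which, and put the one that does not fit into the red reject tray. Slide the fitting one onto the pin and with it press the blue spring-loaded ring button down about 10 mm, so that its white pointer stands in the green band of the scale, never down to its stop. Finish while still holding it pressed there (do not let go), and leave the bottle, the jar and the yellow screwdriver where they are.

Things in the scene. Friction and masses are not known exactly. Their poses are not given: they have to be found in the camera images.
- sleeve_1_mid (a point): Centre (half-way up) of one of two plain steel sleeves, alike from outside: tube 34 mm outside diameter, 60 mm tall, about 80 g, standing upright on the bench, z along its bore. One of the two has a 20 mm bore and fits over the gauge pin, the other has a 14 mm bore and stops on the pin's tip; which is which is not told.
- sleeve_2_mid (a point): Centre of the other sleeve, same outside size, standing upright on the bench.
- sleeve_1: The same sleeve as sleeve_1_mid; origin at the centre of its underside.
- sleeve_2: The same sleeve as sleeve_2_mid; origin at the centre of its underside.
- gauge: Sleeve gauge, fixed to the bench: grey base 96 x 88 x 18 mm, origin at the centre of its underside, x towards its back, z up, scale at its front (-x) side. On the base a boss 58 mm across up to z = 34 mm, in its middle the upright pin, 17 mm diameter with a 4 mm chamfer, tip at z = 92 mm. The blue ring round the pin (40 mm across) has its top at z = 62 mm when up, so the pin stands 30 mm out of it; a fitting sleeve comes to rest on the ring.
- pin_tip (a point): Centre of the top of the gauge pin, 92 mm above the bench, z up.
- scale_band (a point): Middle of the green band on the white scale plate (16 mm wide, 3 mm thick, top at 54 mm above the bench), 34 mm in front of the pin axis. The band is 6 mm tall; the ring's white pointer is in it when the ring is 7 to 13 mm down. Well clear of a sleeve's grasp at or above mid height.
- ring (a joint): Travel of the blue ring button, m: 0 up, grows as it is pressed straight down, stop at 0.016. Its spring takes about 3 N to start and about 8 N at 10 mm; it springs up when released.
- tray: Red reject tray, open box 118 x 118 mm outside, 20 mm tall, walls and floor 4 mm, fixed; origin at the centre of its underside, z up.
- oil_bottle: Bystander: black oil bottle, 46 mm across, 155 mm tall, loose, origin at the centre of its underside.
- jar_bolts: Bystander: green jar with a white lid, 67 mm across, 90 mm tall, loose, origin at the centre of its underside.
- driver_yellow: Bystander: screwdriver with yellow handle, 28 x 200 x 27 mm, lying loose, long axis y, origin at the underside.
Things that resemble listed ones, but are neither listed nor needed, are in the scene too. What is shaped like the sleeve_1 but purple or turquoise is not meant.

How it is judged (in metres and radians):
At the end, for the whole second after the job is handed in: One sleeve rests in the tray (centre within 50 mm of its middle along each side, below 42 mm). The other is down on the pin, upright within 0.12 rad, and the robot holds it pressed on the ring with over 2 N, the ring 7 to 13 mm down (value of joint ring between 0.007 and 0.013 m and ((x of sleeve_1_mid in the frame of tray between -0.05 and 0.05 m and y of sleeve_1_mid in the frame of tray between -0.05 and 0.05 m and height (world z) of sleeve_1_mid below 0.042 m and linear speed of sleeve_1 below 0.03 m/s and horizontal distance between sleeve_2_mid and pin_tip below 0.006 m and height (world z) of sleeve_2_mid below 0.088 m and angle between sleeve_2_mid's own z axis and vertical below 0.12 rad and contact force between sleeve_2 and ring above 2 N and contact force between any of the fingers, the arm and sleeve_2 above 1 N) or (x of sleeve_2_mid in the frame of tray between -0.05 and 0.05 m and y of sleeve_2_mid in the frame of tray between -0.05 and 0.05 m and height (world z) of sleeve_2_mid below 0.042 m and linear speed of sleeve_2 below 0.03 m/s and horizontal distance between sleeve_1_mid and pin_tip below 0.006 m and height (world z) of sleeve_1_mid below 0.088 m and angle between sleeve_1_mid's own z axis and vertical below 0.12 rad and contact force between sleeve_1 and ring above 2 N and contact force between any of the fingers, the arm and sleeve_1 above 1 N))); the arm keeps its last pose, push and grip.
It fails at once if the ring is pressed down to its stop (value of joint ring above 0.0155 m).
It fails at once if the bottle, jar or yellow screwdriver is disturbed (moved over 40 mm) (distance of any of oil_bottle, jar_bolts, driver_yellow from where it was at the start of the episode above 0.04 m).
It also fails if it takes over 54 s, if anything falls off the work surface, if the arm or the gripper's body presses on something with over 40 N, if the wrist force passes 120 N, or if a joint passes its speed limit or range.

ROBOT

A 6-joint arm with a two-finger parallel gripper is mounted at the origin on a cart in front of the work surface, level with it; the furniture and walls round the work are solid. World frame = base frame: x ahead of the robot, y to its left, z up, the work surface at z = 0. Lengths are in mm, angles in degrees, forces in N, time in s.
With the tool pointing down it reaches from about 350 to 975 mm from the base axis. Payload 4.9 kg.
Tool frame: the origin (TCP) lies midway between the tips of the shut fingers; the grasp point (between the pads) lies 19 mm behind it; z points along the fingers, x is the direction in which the jaws open and shut, and the axes are right-handed (so a half turn about z gives the same grasp; the last joint's range is limited). The gripper opens to 85 mm and grips with 20 to 120 N. Pads are 22 mm wide; open, the fingers measure 114 mm over their backs; the gripper's body (76 mm by 85 mm) begins 54 mm behind the grasp point. The pads swing forward as they close: fully open they stand 13 mm farther back than shut.
Start: joints at [62.223, 3.019, 92.412, -0, 84.569, -6.818], TCP at [223.549, 583.633, 231.304] pointing down, gripper open.
Joint ranges: [-172.51, 172.51], [-57.92, 126.97], [3.15, 148.05], [-58.71, 238.71], [5.1, 150.11], [-179.66, 179.66]. Speed limits (degrees/s): [147.25, 147.25, 180, 180, 180, 180].

INTERFACE

Orientations are given as [roll, pitch, yaw] about the fixed x, y, z axes, in that order (R = Rz(yaw) Ry(pitch) Rx(roll)).
In Python, from station import movep, movel, move_joints, release, close_gripper, dwell, inverse_kinematics, state, capture, MotionError, close_job gives the robot as it stands. Calls block until the motion is done:
- movep(position, orientation): joint-space move of the TCP to a pose.
- movel(position, rot=None, speed=150, max_force=None): straight line of the TCP; rot=None keeps the orientation; speed is the mean speed in mm/s. With max_force (N) it stops when the force on the tool has changed by that much, and returns True; else False.
- move_joints(angles): joint-space move.
- release() and close_gripper(grip_force=None): open the fingers fully, or close them until they stop; grip_force is the grip in N (None keeps the last).
- dwell(seconds).
- inverse_kinematics(position, orientation): joint angles nearest the present ones, or None.
- state(): the state.
- capture(name): name is "scene" or "side" or "wrist"; returns a dict with "frame" (384x512x3 uint8, blue, green, red), "z_map" (384x512 float32, mm along the optical axis (not along the pixel's ray), 0 where there is no reading), "fov_y" (degrees; the focal length in pixels is half the picture's height over the tangent of half this angle, whatever the lens; pixels are square), "cx", "cy" (the principal point, pixels), "origin" and "attitude" of the camera in the world; the wrist camera has in their place "T_tool_cam" (4x4, takes a point from camera to tool coordinates, whose origin is the TCP and whose axes are the tool frame's). Camera axes: x right, y down, z forward; pixel columns grow to the right and rows downward; lengths in mm; the calibration is good to about 2 mm. A picture is of the moment at which its call begins: read the wrist's pose just before it.
A pose or a line that the arm cannot do raises MotionError and nothing moves.
- close_job(): hands the job in, once; it reports no verdict.
The state is a dict: "clock": time; "joint_pos": joint angles; "qvel": joint speeds; "joint_torque": joint torques, N m; "tool_pos": TCP position; "orientation": TCP orientation; "force": force on the tool from outside, world axes, zero at the start; "torque": the same for the moment, N m; "opening": finger opening in mm.
Only numpy, scipy, OpenCV 4.12 (cv2) and the standard library are available. Lean on these libraries where they do the work, as an engineer would, in place of code of your own. Each camera call takes 0.05 s, during which the arm holds its last target.

## Working session

There is one attempt and no reset: what is moved stays moved. The work goes in short steps, each a Python script; the robot and the scene stay as the last script left them, time stands still between calls to the robot, and variables do not carry over. Pictures are saved under pics/ and viewed, and the job is handed in when it is done.

```bash
mkdir -p pics; ls
cat > h.py <<'E'
import numpy as np, cv2
from station import *
def save(c,n): cv2.imwrite(f'pics/{n}.png',c['frame'])
def att(c):
    a=np.array(c['attitude'],float)
    if a.shape==(3,3): return a
    from scipy.spatial.transform import Rotation as R
    return R.from_euler('xyz',a,degrees=True).as_matrix()
def pts(c,T=None):
    h,w=c['z_map'].shape; f=h/2/np.tan(np.radians(c['fov_y']/2))
    v,u=np.mgrid[:h,:w]; z=c['z_map']
    P=np.stack([(u-c['cx'])/f*z,(v-c['cy'])/f*z,z],-1)
    if T is None: return P@att(c).T+np.array(c['origin'])
    return P@T[:3,:3].T+T[:3,3]
E
python3 - <<'E'
from h import *
for n in ('scene','side','wrist'):
    c=capture(n); save(c,n+'0'); np.save(f'pics/{n}0.npy',c,allow_pickle=True)
    print({k:v for k,v in c.items() if k not in('frame','z_map')})
print(state())
E
```

```text
pics
{'fov_y': 45.1881650371198, 'cx': 257.6414394590777, 'cy': 194.49556150520368, 'origin': array([  23.29333416, -742.42272363,  633.81760479]), 'attitude': array([-115.45448259,    0.3696128 ,  -25.40403879])}
{'fov_y': 54.39266851348299, 'cx': 248.2054335723752, 'cy': 189.61398424598627, 'origin': array([ 176.19269436, 1131.86954568,  798.81722634]), 'attitude': array([-1.28298781e+02,  5.40901350e-02, -1.58547881e+02])}
{'fov_y': 67.48392600272376, 'cx': 254.9904787246516, 'cy': 190.51964518927753, 'T_tool_cam': array([[ 9.99998671e-01,  1.21106768e-03,  1.09122039e-03,
         6.57665207e-01],
       [-1.46577790e-03,  9.60934500e-01,  2.76771995e-01,
        -6.97062324e+01],
       [-7.13401702e-04, -2.76773227e-01,  9.60934999e-01,
        -1.42266394e+02],
       [ 0.00000000e+00,  0.00000000e+00,  0.00000000e+00,
         1.00000000e+00]])}
{'clock': 0.15, 'joint_pos': array([ 6.22232977e+01,  3.04911996e+00,  9.24736831e+01,  1.88634143e-03,
        8.45678979e+01, -6.81839373e+00]), 'qvel': array([ 0.08986689, -0.17644792, -0.16168415, -0.00692504,  0.0395749 ,
        0.03839954]), 'joint_torque': array([ 3.11797412e-04, -3.94248962e+01, -3.70719624e+01, -1.52500938e-04,
        4.75459048e-03, -5.77457442e-06]), 'tool_pos': array([223.32386651, 583.22713181, 230.34300246]), 'orientation': array([-1.79987367e+02,  8.98365581e-02,  6.90415212e+01]), 'force': array([ 0.38343246, -0.26383558, -0.25529553]), 'torque': array([-0.00835335, -0.00038574,  0.02503163]), 'opening': 85.50090839567191}
```

View pics/scene0.png

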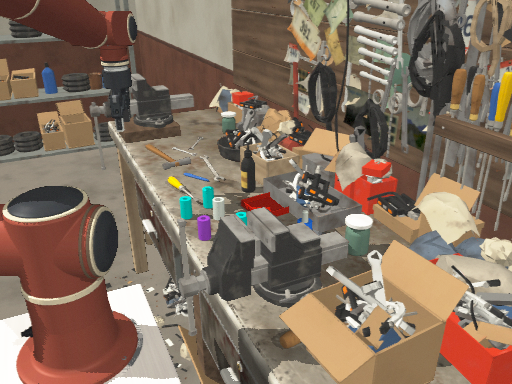

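View pics/side0.png

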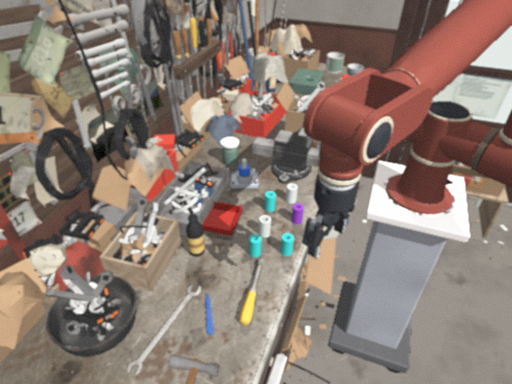

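View pics/wrist0.png

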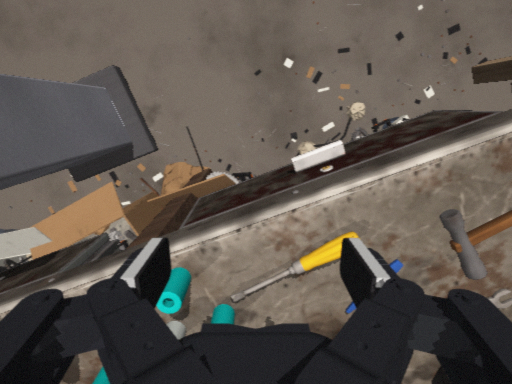

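The side view shows two white/steel sleeves at about (265,226) and (292,193), the gauge at (244,178), the tray at (222,218), and turquoise and purple decoys. Next I'll compute their positions.

Run:
```python
from h import *
c=np.load('pics/side0.npy',allow_pickle=True).item(); P=pts(c)
s=np.load('pics/scene0.npy',allow_pickle=True).item(); Q=pts(s)
for n,(u,v) in dict(s1top=(265,218),s1=(265,228),s2top=(292,186),s2=(292,195),pin=(243,163),ring=(243,172),base=(235,184),tray=(222,218),bottle=(195,240),jar=(231,145),tq1=(270,195),tq2=(255,238),tq3=(287,238),purple=(297,206),drv=(249,305)).items():
    print(n,P[v,u].round(0), c['frame'][v,u])
cv2.imwrite('pics/side_z.png',cv2.resize(c['frame'][130:270,150:340],None,fx=4,fy=4,interpolation=cv2.INTER_NEAREST))
cv2.imwrite('pics/scene_z.png',cv2.resize(s['frame'][150:260,150:350],None,fx=4,fy=4,interpolation=cv2.INTER_NEAREST))
# colour clusters by top height on both cameras
for c,P,nm in((c,P,'side'),(s,Q,'scene')):
    hsv=cv2.cvtColor(c['frame'],cv2.COLOR_BGR2HSV)
    ok=(P[...,0]>200)&(P[...,0]<900)&(P[...,1]>-500)&(P[...,1]<500)&(c['z_map']>0)
    for cn,m in dict(white=(hsv[...,1]<40)&(hsv[...,2]>150)&(P[...,2]>15)&(P[...,2]<75),turq=(abs(hsv[...,0].astype(int)-90)<8)&(hsv[...,1]>120),red=((hsv[...,0]<5)|(hsv[...,0]>175))&(hsv[...,1]>150)&(P[...,2]<40)&(P[...,2]>-5),blue=(abs(hsv[...,0].astype(int)-112)<10)&(hsv[...,1]>120)).items():
        n,l,st,ce=cv2.connectedComponentsWithStats((m&ok).astype(np.uint8))
        for i in range(1,n):
            if st[i,4]>15:
                p=P[l==i]; print(nm,cn,ce[i].round(),st[i,4],p.min(0).round(),p.max(0).round(),np.median(p,0).round())
```

```text
s1top [426. 363.  56.] [207 215 204]
s1 [418. 386.  39.] [220 223 217]
s2top [396. 185.  55.] [214 219 213]
s2 [387. 210.  38.] [221 225 222]
pin [579. 156.  81.] [134 138 133]
ring [576. 166.  51.] [152  81  43]
base [592. 199.  18.] [141 132 132]
tray [570. 358.   3.] [ 67  73 225]
bottle [569. 527.  68.] [123 196 228]
jar [656.  82.  93.] [255 255 255]
tq1 [450. 247.  47.] [211 215  72]
tq2 [426. 448.  53.] [179 182  60]
tq3 [345. 410.  47.] [184 192  62]
purple [354. 277.  55.] [197  78 152]
drv [369. 637.  27.] [110 238 253]
side white [255. 115.] 18 [ 662. -239.   51.] [ 688. -205.   74.] [ 675. -217.   70.]
side white [223. 138.] 21 [719. -59.  19.] [760. -25.  40.] [750. -42.  36.]
side white [234. 179.] 25 [592. 152.  17.] [619. 192.  24.] [609. 173.  19.]
side white [255. 181.] 57 [519. 131.  15.] [550. 185.  35.] [535. 167.  19.]
side white [284. 178.] 18 [434.  93.  18.] [458. 119.  26.] [442. 110.  22.]
side white [188. 199.] 523 [634. 303.  15.] [767. 412.  74.] [680. 366.  52.]
side white [292. 191.] 145 [376. 178.  15.] [409. 213.  65.] [389. 206.  52.]
side white [11
[... 1485 characters left out ...]
6.] 84 [433. 239.  -1.] [485. 382.  62.] [447. 247.  58.]
scene red [356. 198.] 343 [815. 191.  -1.] [848. 383.  40.] [823. 253.  25.]
scene red [264. 204.] 575 [510. 297.   0.] [620. 430.  23.] [577. 386.   6.]
scene red [455. 317.] 60 [ 687. -261.    1.] [ 709. -230.    6.] [ 698. -245.    4.]
scene red [472. 367.] 1068 [ 591. -410.   -1.] [ 655. -303.   40.] [ 597. -368.   24.]
scene red [496. 350.] 66 [ 681. -352.    0.] [ 730. -333.    6.] [ 694. -346.    3.]
scene blue [494. 101.] 219 [881. -92. 350.] [893. -73. 428.] [886. -84. 391.]
scene blue [299. 220.] 19 [556. 146.  56.] [574. 166.  64.] [566. 160.  62.]
scene blue [309. 223.] 46 [568. 128.  42.] [594. 156.  65.] [582. 134.  61.]
```

```bash
sleep 1
```

```text
(no output)
```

View pics/side_z.png

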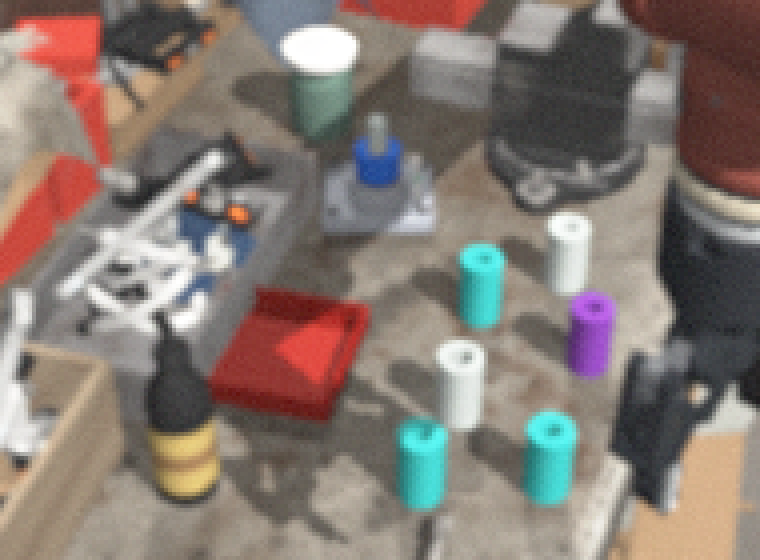

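View pics/scene_z.png

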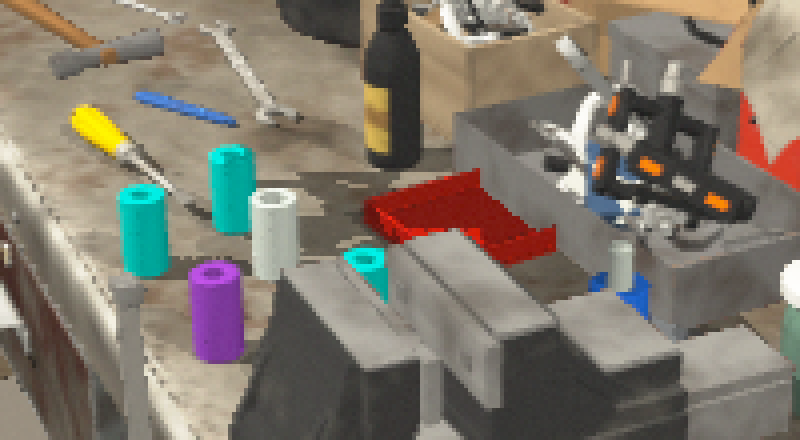

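The scene view shows the vise and decoys near the sleeves; sleeves are near (424,369) and (392,195) mm. Next is a wrist view from above to measure bores, gauge and tray.

```bash
cat >> h.py <<'E'
from scipy.spatial.transform import Rotation as R
def wcap(n):
    s=state(); c=capture('wrist'); T=np.eye(4); T[:3,:3]=R.from_euler('xyz',s['orientation'],degrees=True).as_matrix(); T[:3,3]=s['tool_pos']
    c['T']=T@c['T_tool_cam']; save(c,n); np.save(f'pics/{n}.npy',c,allow_pickle=True); return c
def wpts(c): return pts(c,c['T'])
def proj_plane(c,u,v,z):
    f=192/np.tan(np.radians(c['fov_y']/2)); d=c['T'][:3,:3]@np.array([(u-c['cx'])/f,(v-c['cy'])/f,1]); o=c['T'][:3,3]
    return o+d*(z-o[2])/d[2]
E
python3 - <<'E'
from h import *
movep([460,215,230],[180,0,0]); dwell(0.3)
c=wcap('w1'); s=state(); print(s['clock'],s['tool_pos'],s['orientation'],s['force'])
E
```

```text
2.1083 [459.89432384 215.38667236 229.98089085] [-1.79998459e+02  3.11171814e-03  4.63837824e-02] [-0.16518133 -0.02492288  0.76883977]
```

```bash
python3 -c "
import cv2;a=cv2.imread('pics/w1.png');cv2.imwrite('pics/w1b.png',cv2.resize(a,(800,600)))"
```

```text
(no output)
```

View pics/w1b.png

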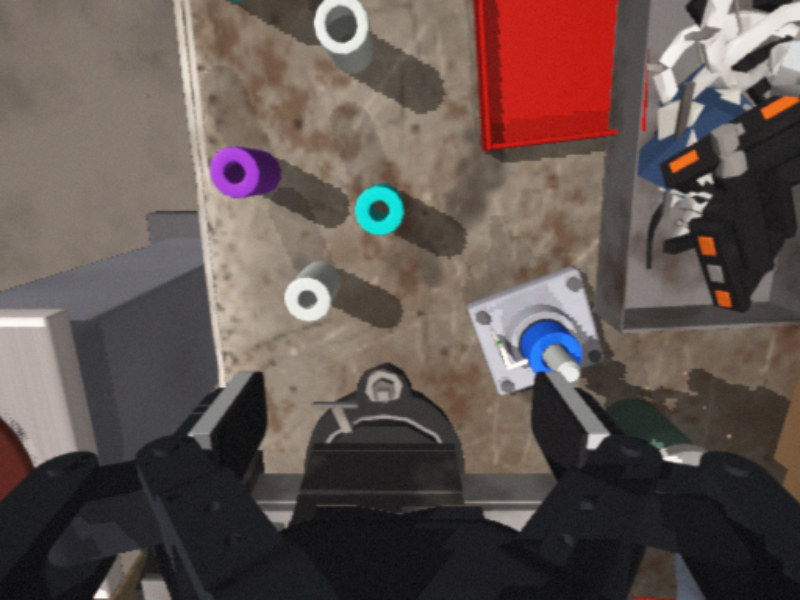

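The wrist view settles it: the far sleeve, at (341,26) in the enlarged picture, has a visibly larger bore than the near one at (307,299). The gauge pin tip is at (567,371). I'll refine positions by fitting.

Run:
```python
from h import *
c=np.load('pics/w1.npy',allow_pickle=True).item(); P=wpts(c); k=512/800
f=192/np.tan(np.radians(c['fov_y']/2))
for n,(u,v) in dict(A=(341,26),B=(307,299)).items():
    u,v=u*k,v*k
    sub=(np.hypot(*(np.mgrid[:384,:512]-np.array([v,u])[:,None,None]))<22)&(P[...,2]>55)&(P[...,2]<66)
    g=c['frame'].max(2)
    m=(sub).astype(np.uint8)
    cs,_=cv2.findContours(m,cv2.RETR_CCOMP,cv2.CHAIN_APPROX_NONE)
    p=P[sub]; (x,y),r=cv2.minEnclosingCircle(p[:,:2].astype(np.float32))
    print(n,'top z',np.median(p[:,2]).round(1),'encl',x,y,r,'min/max mid',(p.min(0)+p.max(0))/2)
    D=np.hypot(p[:,0]-x,p[:,1]-y); print(' inner pct',np.percentile(D,[0,1,2,5]).round(1), 'bore area px->diam', )
m=(P[...,2]>84)&(P[...,2]<98)&(abs(P[...,0]-575)<25)&(abs(P[...,1]-152)<25)
print('pin',m.sum(),np.median(P[m],0).round(1),P[m].min(0).round(1),P[m].max(0).round(1))
pz=P[m][:,2]
hsv=cv2.cvtColor(c['frame'],cv2.COLOR_BGR2HSV)
b=(abs(hsv[...,0].astype(int)-112)<12)&(hsv[...,1]>120)&(abs(P[...,0]-575)<40)&(abs(P[...,1]-152)<40)&(P[...,2]>58)&(P[...,2]<66)
q=P[b]; (x,y),r=cv2.minEnclosingCircle(q[:,:2].astype(np.float32)); print('ring',len(q),x,y,r,np.median(q[:,2]))
b=(P[...,2]>12)&(P[...,2]<24)&(abs(P[...,0]-575)<75)&(abs(P[...,1]-152)<75)
rct=cv2.minAreaRect(P[b][:,:2].astype(np.float32));print('base',rct)
x=P[200:205,:,:]
t=(P[...,2]>45)&(P[...,0]>600)&(P[...,0]<700)&(P[...,1]>200)
print('box xmin',np.percentile(P[t][:,0],[0,1,5]), np.percentile(P[t][:,2],[50,95]))
for u,v in [(482,150),(610,150),(490,5),(610,5),(637,250),(620,325),(500,355),(385,380)]:
    print(u,v,P[int(v*k),int(u*k)].round())
cv2.imwrite('pics/w1g.png',cv2.resize(c['frame'][165:265,290:400],None,fx=6,fy=6,interpolation=cv2.INTER_CUBIC))
sc=np.load('pics/side0.npy',allow_pickle=True).item(); Q=pts(sc)
for S,cc in((sc,Q),):
    hs=cv2.cvtColor(S['frame'],cv2.COLOR_BGR2HSV); mm=((hs[...,0]<5)|(hs[...,0]>175))&(hs[...,1]>150)&(abs(Q[...,0]-565)<75)&(abs(Q[...,1]-362)<80)&(Q[...,2]>12)&(Q[...,2]<26)
    print('tray',cv2.minAreaRect(Q[mm][:,:2].astype(np.float32)))
```

```text
A top z 59.5 encl 424.4563293457031 371.67462158203125 16.872163772583008 min/max mid [424.42528388 370.20686216  58.71914482]
 inner pct [ 9.7  9.8  9.8 10. ] bore area px->diam
B top z 59.5 encl 394.0935974121094 195.28042602539062 16.799724578857422 min/max mid [394.25324649 194.98998418  58.32521051]
 inner pct [6.6 7.  7.2 7.5] bore area px->diam
pin 161 [577.1 154.5  90.2] [569.3 144.1  84.1] [585.3 160.   93. ]
ring 441 577.3595581054688 151.92584228515625 19.997888565063477 61.32248027498531
base ((587.94140625, 158.8287353515625), (123.2938232421875, 94.00636291503906), 23.70657730102539)
box xmin [616.20613221 618.24476317 624.07587815] [ 76.59052839 109.13064677]
482 150 [525. 300.   2.]
610 150 [622. 300.  11.]
490 5 [525. 399.   4.]
610 5 [612. 400.   4.]
637 250 [658. 222.   3.]
620 325 [628. 172.  50.]
500 355 [542. 144.  42.]
385 380 [449. 113.  23.]
tray ((562.2776489257812, 363.67816162109375), (91.2645263671875, 120.6005859375), 6.153634548187256)
```

View pics/w1g.png

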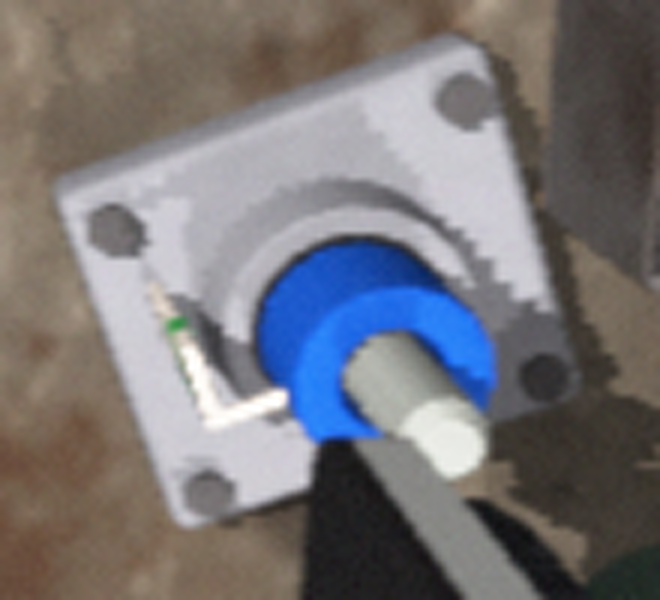

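Bore radii are about 9.8 mm for sleeve A at (424.4,370.5) and about 7 mm for sleeve B at (394.1,195.1), so A fits and B is the reject. B goes to the tray first.

Run:
```python
from h import *
def show(t): s=state(); print(t,round(s['clock'],2),s['tool_pos'].round(1),s['force'].round(1),round(s['opening'],1))
movep([394.1,195.1,100],[180,0,0])
print(movel([394.1,195.1,20],speed=120,max_force=15)); show('down')
close_gripper(50); show('closed')
movel([394.1,195.1,120],speed=200); show('lift')
movep([553,364,110],[180,0,90]); show('over tray')
c=capture('side'); save(c,'s2')
c=wcap('w2')
```

```text
False
down 3.57 [395.2 195.4  21.1] [ 0.2  0.9 -1.1] 85.3
closed 4.1 [394.7 195.3  20.7] [-0.4 -0.5  3.2] 33.5
lift 4.75 [393.2 194.8 118.6] [-0.3 -0.2 -0.5] 33.5
over tray 6.01 [552.2 363.4 108.7] [ 0.3  0.2 -0.7] 33.0
```

View pics/s2.png

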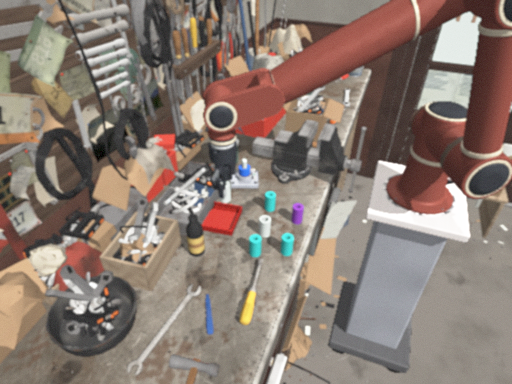

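View pics/w2.png

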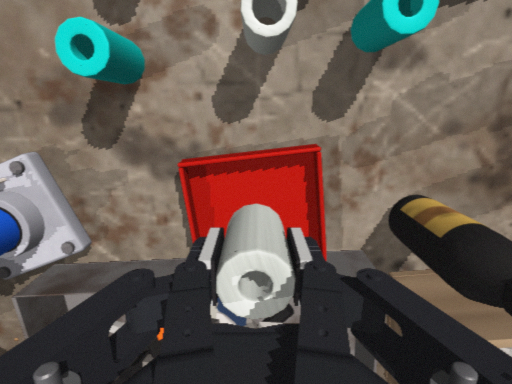

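The sleeve is held upright above the tray; the wrist picture shows it at about (255,260) over the tray centre. Lower, release, then view the gauge.

Run:
```python
from h import *
def show(t): s=state(); print(t,round(s['clock'],2),s['tool_pos'].round(1),s['force'].round(1),round(s['opening'],1))
print(movel([553,364,24],speed=80,max_force=5)); show('down')
release(); dwell(0.1)
movel([553,364,130],speed=200); show('up')
movep([655,152,220],[180,0,90]); dwell(0.3); show('gauge')
c=wcap('w3')
```

```text
True
down 7.11 [552.1 363.5  24.7] [-0.6 -0.8  4.3] 33.2
up 8.45 [552.3 363.6 128.9] [ 0.5 -0.5  0.4] 85.3
gauge 9.74 [654.5 153.1 219.5] [ 0.7 -1.4  0.7] 85.4
```

View pics/w3.png

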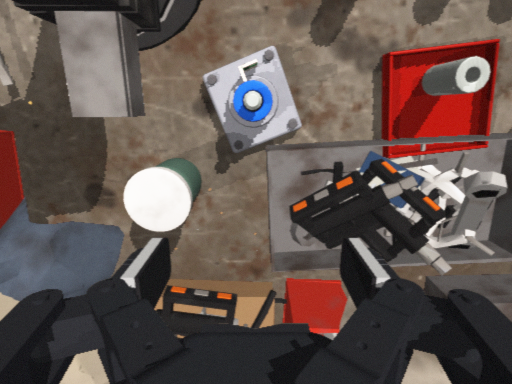

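Sleeve B stands in the tray at (440,78), and the gauge is unobstructed at (253,101). I'll fit the pin and ring from this view.

Run:
```python
from h import *
c=np.load('pics/w3.npy',allow_pickle=True).item(); P=wpts(c)
m=(P[...,2]>86)&(P[...,2]<98)&(abs(P[...,0]-575)<25)&(abs(P[...,1]-152)<25)
v,u=np.nonzero(m); print('pin',m.sum(),P[m].min(0).round(1),P[m].max(0).round(1),np.median(P[m],0).round(1))
hsv=cv2.cvtColor(c['frame'],cv2.COLOR_BGR2HSV)
b=(abs(hsv[...,0].astype(int)-112)<12)&(hsv[...,1]>120)&(abs(P[...,0]-575)<40)&(abs(P[...,1]-152)<40)&(P[...,2]>58)&(P[...,2]<66)
q=P[b]; (x,y),r=cv2.minEnclosingCircle(q[:,:2].astype(np.float32)); print('ring',len(q),x,y,r,np.median(q[:,2]))
z=c['frame'][60:160,190:320]; cv2.imwrite('pics/w3g.png',cv2.resize(z,None,fx=6,fy=6,interpolation=cv2.INTER_CUBIC))
bb=(P[...,2]>57)&(P[...,2]<64)&(np.hypot(P[...,0]-520-32,P[...,1]-364)<30)
print('B?',np.median(P[bb],0) if bb.any() else None)
print(proj_plane(c,253,100,92))
```

```text
pin 274 [570.5 142.6  86.5] [586.1 158.1  93.2] [578.3 150.8  90.6]
ring 898 578.2837524414062 150.7742919921875 19.72902488708496 61.55184891450605
B? [553.12812895 362.04735143  63.05452207]
[578.30959202 151.76960279  92.        ]
```

View pics/w3g.png

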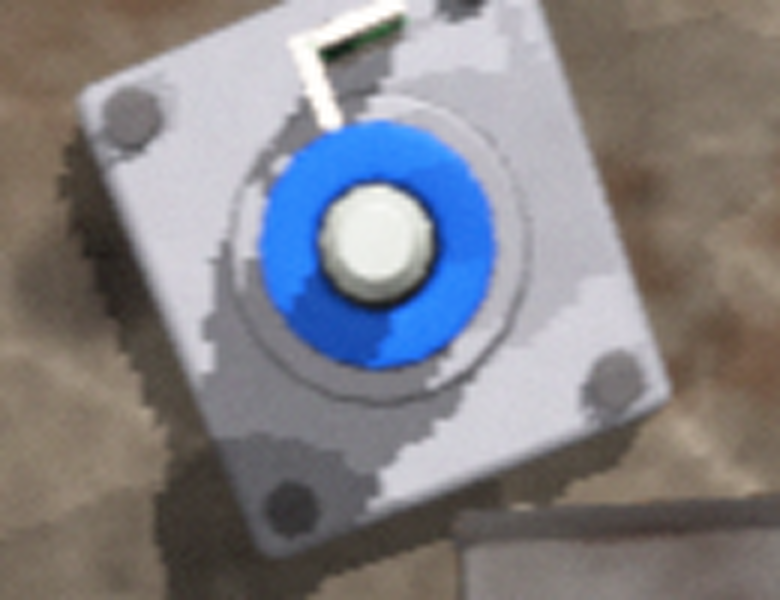

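```bash
python3 - <<'E'
from h import *
c=np.load('pics/w3.npy',allow_pickle=True).item(); P=wpts(c)
bb=(P[...,2]>60)&(P[...,2]<69)&(np.hypot(P[...,0]-552,P[...,1]-364)<24)
(x,y),r=cv2.minEnclosingCircle(P[bb][:,:2].astype(np.float32)); print(x,y,r,np.median(P[bb][:,2]),(P[bb].min(0)+P[bb].max(0))/2)
E
python3 - <<'E'
from h import *
def show(t): s=state(); print(t,round(s['clock'],2),s['tool_pos'].round(1),s['force'].round(1),round(s['opening'],1),s['orientation'].round(2))
movep([424.4,370.8,110],[180,0,0])
print(movel([424.4,370.8,20],speed=120,max_force=15)); show('down')
close_gripper(70); show('closed')
movel([424.4,370.8,160],speed=200); show('lift')
movep([577.3,152,160],[180,0,20]); dwell(0.3); show('over')
c=wcap('w4'); P=wpts(c)
c=capture('side'); save(c,'s4')
c=capture('scene'); save(c,'c4')
E
```

```text
553.3241577148438 363.13299560546875 17.454917907714844 63.645260461176804 [553.41741373 363.13298164  63.11640923]
False
down 12.47 [425.1 371.2  20.8] [ 0.2 -0.6 -0.8] 85.8 [-1.7995e+02 -7.0000e-02 -0.0000e+00]
closed 13.0 [424.9 371.2  20.8] [-0.9 -1.2  4. ] 32.4 [-1.7995e+02 -7.0000e-02  0.0000e+00]
lift 13.85 [423.4 370.1 158.1] [ 0.8 -0.3 -1. ] 32.8 [1.799e+02 1.500e-01 0.000e+00]
over 15.19 [577.  152.9 160.1] [-0.3 -0.1 -1.1] 32.7 [-1.800e+02 -1.000e-02  2.008e+01]
```

View pics/w4.png

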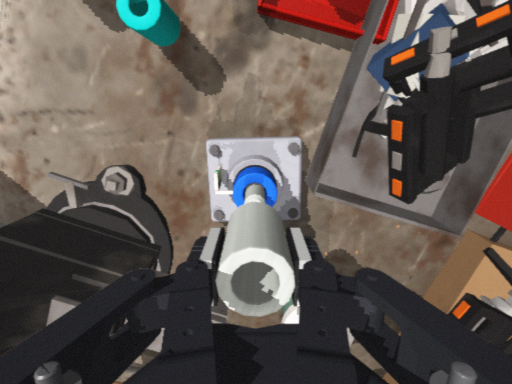

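```bash
python3 -c "
import cv2
a=cv2.imread('pics/s4.png')[110:260,160:340];cv2.imwrite('pics/s4z.png',cv2.resize(a,None,fx=4,fy=4))"
```

```text
(no output)
```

View pics/s4z.png

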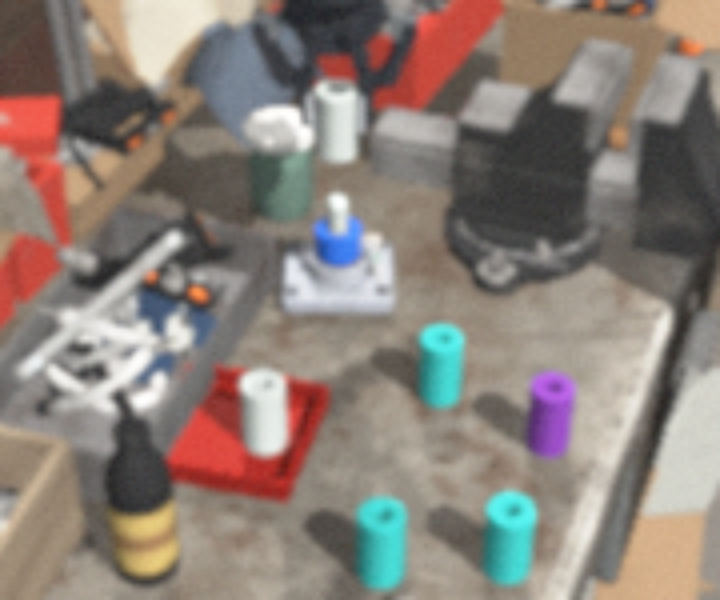

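The fitting sleeve is held above the pin and B stands in the tray. I'll measure the held sleeve's offset in the tool frame from the wrist view, plus the ring.

Run:
```python
from h import *
c=np.load('pics/w4.npy',allow_pickle=True).item()
Pt=pts(c,c['T_tool_cam']); P=wpts(c)
m=(abs(Pt[...,0])<20)&(Pt[...,2]<-34)&(Pt[...,2]>-48)&(abs(Pt[...,1])<25)
p=Pt[m]; print(m.sum(),np.median(p,0),p.min(0),p.max(0)); (x,y),r=cv2.minEnclosingCircle(p[:,:2].astype(np.float32)); print('sleeve in tool',x,y,r)
# axis: fit side-surface points (camera side) by cylinder r=17
from scipy.optimize import least_squares
m=(abs(Pt[...,0])<15)&(Pt[...,2]>-30)&(Pt[...,2]<15)&(Pt[...,1]<0)&(Pt[...,1]>-25)
q=Pt[m]; s=least_squares(lambda a:np.hypot(q[:,0]-a[0]-a[2]*q[:,2],q[:,1]-a[1]-a[3]*q[:,2])-17,[0,0,0,0],loss='soft_l1'); print('cyl',len(q),s.x.round(3),np.abs(s.fun).mean())
hsv=cv2.cvtColor(c['frame'],cv2.COLOR_BGR2HSV)
b=(abs(hsv[...,0].astype(int)-112)<12)&(hsv[...,1]>120)&(abs(P[...,0]-575)<40)&(abs(P[...,1]-152)<40)&(P[...,2]>58)&(P[...,2]<66)
q=P[b][:,:2]
s=least_squares(lambda a:np.maximum(np.hypot(*(q-a).T)-20,0)+np.minimum(np.hypot(*(q-a).T)-8.5,0),[577,152]);print('ring fit',s.x, s.cost, len(q), q.min(0),q.max(0))
```

```text
4265 [  0.72521546  -3.16545466 -38.30464216] [-19.98624228 -17.67742739 -47.93639139] [ 19.99237277  16.70183607 -34.01806672]
sleeve in tool 0.008914917707443237 -0.9703402519226074 22.89618682861328
cyl 1873 [ 0.825 -0.221 -0.005 -0.001] 0.19361037653630853
ring fit [577.85118998 152.05215016] 0.0 800 [558.04972091 135.23616546] [597.79130771 170.91066608]
```

Run:
```python
from h import *
def show(t): s=state(); print(t,round(s['clock'],2),s['tool_pos'].round(2),s['force'].round(1),s['torque'].round(2),round(s['opening'],1))
tgt=np.array([577.2,151.4]); cmd=tgt.copy()
for z in (122,116):
    movel([*cmd,z],speed=80); dwell(0.25); show(z)
    cmd=cmd+(tgt-state()['tool_pos'][:2]); print(cmd)
movel([*cmd,116],speed=30); dwell(0.2); show('adj')
print(movel([*cmd,92],speed=25,max_force=8)); show('in')
c=wcap('w5')
```

```text
122 16.22 [577.68 151.47 122.77] [-0.1  0.2 -1.2] [-0.01 -0.03 -0.02] 33.2
[576.72303525 151.32570726]
116 16.72 [576.8  151.35 116.1 ] [-0.   0.3 -1. ] [-0. -0.  0.] 32.5
[577.12721069 151.37325239]
adj 17.17 [577.13 151.38 116.01] [ 0.4 -0.3 -1. ] [-0.03  0.01  0.01] 32.9
False
in 18.27 [577.33 151.41  92.28] [-0.6  0.2 -1. ] [-0.01 -0.03  0.02] 32.3
```

View pics/w5.png

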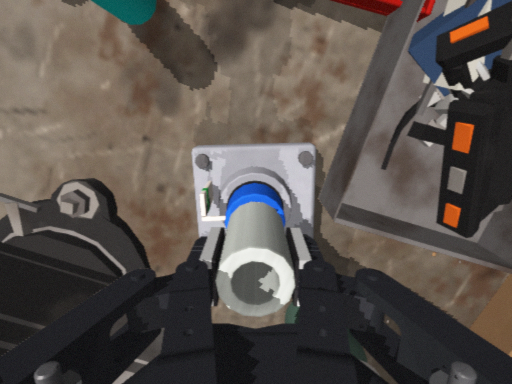

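The sleeve is about 20 mm down over the pin with no side force, so it fits. Next I press in small steps while watching the force.

Run:
```python
from h import *
cmd=[577.13,151.37]
for z in (86,83,82,81,80,78,76,74.5,73.5):
    movel([*cmd,z],speed=15,max_force=15); dwell(0.15); s=state(); print(z,round(s['clock'],2),s['tool_pos'].round(2),s['force'].round(1),round(s['opening'],1))
    if s['force'][2]>12: break
dwell(0.2)
c=wcap('w6'); c=capture('side'); save(c,'s6'); c=capture('scene'); save(c,'c6')
a=cv2.imread('pics/w6.png')[120:300,150:350];cv2.imwrite('pics/w6z.png',cv2.resize(a,None,fx=3,fy=3,interpolation=cv2.INTER_CUBIC))
a=cv2.imread('pics/s6.png')[120:260,160:340];cv2.imwrite('pics/s6z.png',cv2.resize(a,None,fx=4,fy=4,interpolation=cv2.INTER_CUBIC))
```

```text
86 19.02 [577.21 151.39  86.11] [-0.7  0.2 -0.8] 32.4
83 19.52 [577.03 151.39  82.91] [ 0.1  0.1 -0.9] 33.0
82 19.93 [577.16 151.35  82.24] [-0.7  0.1  1.8] 32.9
81 20.32 [577.27 151.38  81.15] [-0.9  0.5  2.3] 32.7
80 20.73 [577.26 151.39  80.12] [-0.7 -0.3  3.8] 33.0
78 21.16 [577.26 151.38  78.15] [-0.7 -0.6  4.2] 32.8
76 21.59 [577.29 151.41  76.19] [-0.1  0.4  5.1] 32.7
74.5 21.99 [577.26 151.4   74.76] [-2.  -0.   5.1] 32.8
73.5 22.39 [577.3  151.41  73.88] [-1.7 -0.7  5.9] 32.8
```

View pics/w6z.png

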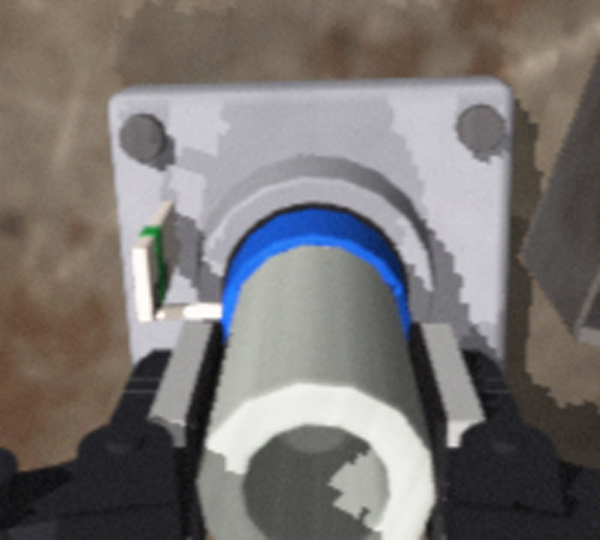

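View pics/s6z.png

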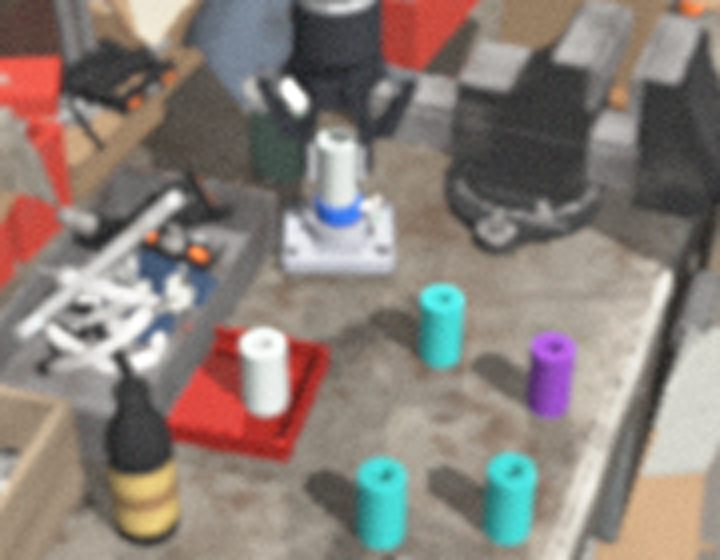

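The travel estimate is about 8.7 mm, with about 7 N on the ring. I'll press about 1 mm more, then check for slip in the grip and the ring's height from depth.

Run:
```python
from h import *
movel([577.0,151.37,72.2],speed=10,max_force=15); dwell(0.6); s=state(); print(round(s['clock'],2),s['tool_pos'].round(2),s['force'].round(1),round(s['opening'],1),s['orientation'].round(2))
wcap('w7')
for n in('w4','w5','w6','w7'):
    c=np.load(f'pics/{n}.npy',allow_pickle=True).item(); Pt=pts(c,c['T_tool_cam']); P=wpts(c)
    g=c['frame'].min(2)
    m=(abs(Pt[...,0])<16)&(Pt[...,2]<-32)&(Pt[...,2]>-50)&(Pt[...,1]<-8)&(Pt[...,1]>-20)
    hsv=cv2.cvtColor(c['frame'],cv2.COLOR_BGR2HSV)
    b=(abs(hsv[...,0].astype(int)-112)<12)&(hsv[...,1]>120)&(np.hypot(P[...,0]-577.5,P[...,1]-151.5)<22)&(P[...,2]>30)
    h=P[b][:,2]
    side=(abs(Pt[...,0])<8)&(Pt[...,1]<-14)&(Pt[...,1]>-19.5)&(Pt[...,2]<-25)
    print(n,'sleeve top z in tool',np.percentile(Pt[m][:,2],[5,50]).round(1),np.percentile(Pt[side][:,2],[1,3]).round(1),'ring top world',np.percentile(h,[80,90,95,99]).round(1),len(h))
    q=P[b]; 
c=np.load('pics/w7.npy',allow_pickle=True).item()
cv2.imwrite('pics/w7z.png',cv2.resize(c['frame'][150:240,180:260],None,fx=7,fy=7,interpolation=cv2.INTER_CUBIC))
```

```text
23.62 [577.31 151.38  72.79] [-1.1 -0.2  7.1] 32.7 [ 1.7999e+02 -3.0000e-02  2.0000e+01]
w4 sleeve top z in tool [-39.4 -38.1] [-98.6 -97.7] ring top world [61.8 62.2 62.4 63. ] 1040
w5 sleeve top z in tool [-39.4 -38.2] [-98.6 -97.3] ring top world [61.6 62.  62.3 72.8] 1096
w6 sleeve top z in tool [-39.5 -38.2] [-98.6 -97.6] ring top world [52.5 53.  53.6 78.2] 868
w7 sleeve top z in tool [-39.5 -38.2] [-98.6 -97.4] ring top world [51.4 51.9 52.5 76.8] 844
```

View pics/w7z.png

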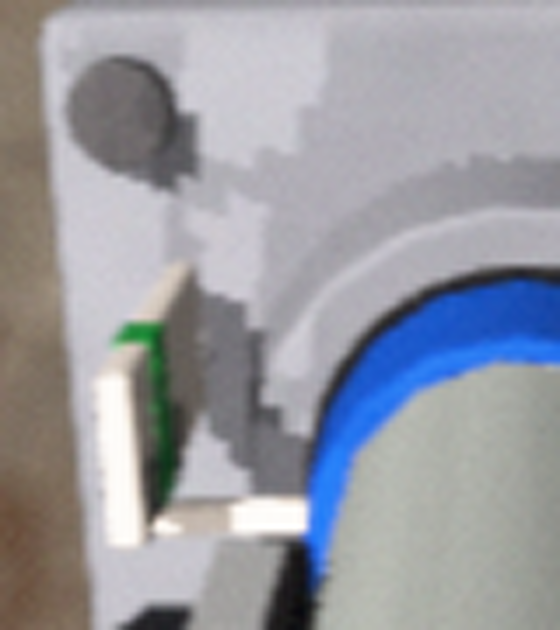

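The pointer meets the plate at the green band. Depth shows the ring top has gone from 62.2 to 51.9 mm, about 10 mm down, with no slip in the grip. Handing in.

```bash
python3 -c "
from station import *
s=state();print(s['clock'],s['tool_pos'],s['force']);print(close_job())"
```

```text
23.675 [577.27722755 151.40340013  72.75236945] [-1.17622771  0.05754657  6.79831576]
the job is handed in; nothing more can be done
None
```

The fitting sleeve is on the pin holding the ring about 10 mm down, and the other sleeve is in the red tray. I handed the job in at 23.7 s with the gripper still holding. `close_job()` gives no verdict, so the result rests on my own checks below.

**Which sleeve fits:** from the wrist camera the far sleeve's bore measured about 20 mm and the near one's about 14 mm. I put the near one in the tray, where later pictures show it standing upright. The far sleeve then slid over the pin with no resistance.

**Last checks:**
- **Ring travel:** the camera depth puts the ring top 10.3 mm below its rest height. The arm's own position since first contact gives about 9.7 mm. Both are well short of the 16 mm stop.
- **Force:** the wrist reads about 7 N, or about 8 N after allowing for the small negative reading before contact, which matches the spring at 10 mm.
- **Grip:** the sleeve had not slipped in the fingers.
- **Pointer:** in the last picture it lines up with the green band. The view is from above at an angle, so the depth measurement is the stronger evidence.
- **Bystanders:** I never worked near the bottle, jar or screwdriver, but I did not measure their positions at the end.

Pin position estimates from different views disagreed by about 1 mm, which was within the sleeve's clearance. No check failed.

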